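# Pack the order and bring out the rolling pin

## Robot

A 6-joint arm with a two-finger parallel gripper is mounted at the origin on the work surface. World frame = base frame: x ahead of the robot, y to its left, z up, the work surface at z = 0. Lengths are in m, angles in rad, forces in N, time in s.
With the tool pointing down it reaches from about 0.35 to 0.875 m from the base axis. Payload 4.2 kg.
Tool frame: the origin (TCP) lies at the very end of the fingers, on their centre line; the grasp point (between the pads) lies 19 mm behind it; z points along the fingers, y is the line along which they close (so a half turn about z gives the same grasp; the last joint's range is limited). The gripper opens to 85 mm and grips with 20 to 120 N. Pads are 22 mm wide; open, the fingers measure 114 mm over their backs; the gripper's body (76 mm by 85 mm) begins 54 mm behind the grasp point. The pads swing forward as they close: fully open they stand 13 mm farther back than shut.
Start: joints at [1.523, 0.385, 0.008, 0, -1.194, -0.259], TCP at [0.189, 0.596, 0.206] pointing down, gripper open.
Joint ranges: [-3.14, 3.14], [-1.21, 2.06], [-1.07, 1.41], [-3.16, 2.05], [-2.99, -0.16], [-3.1, 3.1]. Speed limits (rad/s): [2.79, 2.79, 3.14, 3.14, 3.14, 3.14].

## Interface

Orientations are given as a unit quaternion [x, y, z, w].
In Python, from station import arm gives the robot as it stands. Calls block until the motion is done:
- arm.movep(position, orientation): joint-space move of the TCP to a pose.
- arm.move_linear(position, orientation=None, v=0.15): straight line of the TCP; orientation=None keeps the orientation; v is the mean speed in m/s.
- arm.move_joints(angles): joint-space move.
- arm.gripper_to(opening): opening from 0.0 (shut) to 1.0 (fully open); the grip force is fixed at half the most; returns when the fingers have stopped.
- arm.sleep(seconds).
- arm.ik(position, orientation): joint angles nearest the present ones, or None.
- arm.get_image(name): name is "side" or "top"; returns the picture (384x512x3 uint8, red, green, blue); there is no depth.
- arm.get_calibration(name): a dict with "fx", "fy", "cx", "cy" (pixels), "R" (3x3) and "t" (3): a world point X has camera coordinates R X + t. Camera axes: x right, y down, z forward; pixel columns grow to the right and rows downward; lengths in m; the calibration is good to about 2 mm. A picture is of the moment at which its call begins. get_calibration takes no time and is no camera call.
A pose or a line that the arm cannot do raises arm.MotionError and nothing moves.
- arm.hand_in(): hands the job in; it is judged then, once.
Readings, each from a call of its own:
- arm.get_clock(): time.
- arm.get_joints(): joint angles.
- arm.get_dq(): joint speeds.
- arm.get_joint_torque(): joint torques, N m.
- arm.get_tcp_pos(): TCP position.
- arm.get_tcp_rot(): TCP orientation.
- arm.get_contact_force(): force on the tool from outside, world axes, zero at the start.
- arm.get_moment(): the same for the moment, N m.
- arm.get_gripper_width(): opening from 0.0 (shut) to 1.0 (fully open).
- arm.get_grasp_force(): force on a finger pad.
Only numpy, scipy, OpenCV 4.12 (cv2) and the standard library are available. Lean on these libraries where they do the work, as an engineer would, in place of code of your own. Each camera call takes 0.05 s, during which the arm holds its last target. There are 200 camera calls.

## Task

Finish this customer's order: stand the orange jar and the yellow tea packet that are between the carton and the wooden box upright in the two empty cells of the cardboard carton, fully down and let go. Then take the rolling pin out of the wooden box with the green end covers (it is longer than the opening, so one end has to be tilted up and out first) and finish while holding it still in the gripper above the middle of the packed carton, the whole pin well clear of the goods in it. Leave the two tins in the carton and the other goods on the counter where they are.

Things in the scene. Friction and masses are not known exactly. Their poses are not given: they have to be found in the camera images.
- jar: Orange plastic jar with screw cap and paper label, round, 58 mm across over nearly all its height (cap too), 120 mm tall, about 0.35 kg, loose, standing upright on the counter. Origin: centre of its underside; z up along its axis.
- tea: Yellow and green tea packet, a stiff rectangular box 50 mm (its x) by 58 mm (its y) by 120 mm tall (its z), about 0.25 kg, loose, standing upright on the counter. Origin: centre of its underside.
- carton: Open cardboard carton fixed to the counter, 150 x 150 mm, 70 mm high, walls and floor 5 mm; crossing dividers as high as the walls make four square cells of about 67 mm, centred at x, y = +-36 mm of its frame. The two cells on its +x side hold a tin each, the two on its -x side (towards the robot) are empty. Origin: centre of its underside; x away from the robot at yaw 0, z up.
- cell_left (a point): Centre of the floor of the empty carton cell at x = -36, y = +36 mm of the carton; 5 mm above the counter. Axes as the carton's.
- cell_right (a point): Centre of the floor of the empty carton cell at x = -36, y = -36 mm of the carton; 5 mm above the counter. Axes as the carton's.
- bin: Plywood box fixed to the counter, left or right of the carton; 376 mm long (its x, roughly away from the robot), 186 wide (y), 75 high; walls 8, floor 6 mm. Two low strips on the floor (4 mm high, 4 wide, at y = +-14 mm, x = -100 to +100 mm) keep the pin from rolling. Green covers over both ends: see opening. Origin: centre of its underside; z up.
- opening (a point): Centre of the opening in the box's top, 75 mm above the counter; axes as the box's. The opening is 240 mm along x and 170 mm wide: at each end a fixed green cover, 6 mm thick (underside 69 mm above the counter), reaches 60 mm inwards from the inside face of the end wall (which is at x = +-180 mm).
- pin: Wooden rolling pin, 280 mm long, 0.2 kg, loose, lying in the wooden box along the box's x, both ends under the covers. Body 36 mm in diameter, 180 mm long; at each end a handle 50 mm long, 22 mm or less in diameter. Origin: its middle, on its axis, 24 mm above the counter at the start; x along it.
- pin_end_a (a point): Centre of the pin's end at x = -140 mm of its frame (towards the robot at the start). The pin comes out if it is slid lengthwise until one end nearly meets the end wall, then tilted about 25 degrees with the other end up, and drawn out along its own length.
- pin_end_b (a point): Centre of the end of the rolling pin at x = +140 mm of its frame (the end away from the robot at the start).
- tin_a: Blue and steel tin, 60 mm across, 60 mm tall, about 0.3 kg, loose, standing in the carton cell at x = +36, y = +36 mm of the carton. Origin: centre of its underside. To be left alone.
- tin_b: Blue and steel tin, 60 mm across, 60 mm tall, about 0.3 kg, loose, standing in the carton cell at x = +36, y = -36 mm of the carton. Origin: centre of its underside. To be left alone.
- oil: Amber oil bottle with a green cap, 64 mm across, 212 mm tall, standing loose on the counter. Origin: centre of its underside. To be left alone.
- jar_other: Another orange jar of the same kind as the one to be packed, 58 mm across, 120 mm tall, standing loose at the far right of the counter, outside the carton and the wooden box. Origin: centre of its underside. To be left alone.
- calculator: Black pocket calculator, 130 x 80 x 16 mm, lying loose beyond the work. Origin: centre of its underside. To be left alone.
Not all that is in view belongs to the job. What is shaped like the jar but purple is not meant.

How it is judged:
By the outcome, as a careful person would: the job done as asked, in the order asked, and still so for the second after the job is handed in, while the arm keeps its last pose, push and grip.
It also fails if it takes over 72 s, if anything falls off the work surface, if the arm or the gripper's body presses on something with over 40 N, if the wrist force passes 120 N, or if a joint passes its speed limit or range.

## Working session

There is one attempt and no reset: what is moved stays moved. The work goes in short steps, each a Python script; the robot and the scene stay as the last script left them, time stands still between calls to the robot, and variables do not carry over. Pictures are saved under pics/ and viewed, at most 10 in all, crops included, and the job is handed in when it is done.

```bash
ls; mkdir -p pics; python3 - <<'E'
from station import arm
import cv2
for n in("side","top"):
    im=arm.get_image(n); cv2.imwrite(f"pics/{n}0.png",im[:,:,::-1]); c=arm.get_calibration(n); print(n,c)
print(arm.get_tcp_rot(),arm.get_clock(),arm.get_gripper_width())
E
```

```text
pics
side {'fx': 462.95176512433255, 'fy': 462.95176512433255, 'cx': 251.3623041315757, 'cy': 192.36330598371248, 'R': array([[ 0.98179175, -0.18935946,  0.01509834],
       [-0.12534431, -0.70550277, -0.69753469],
       [ 0.14273671,  0.68294131, -0.71639193]]), 't': array([-0.56348001,  0.13473147,  1.46854728])}
top {'fx': 426.03291673715233, 'fy': 426.03291673715233, 'cx': 255.94576597324087, 'cy': 193.57196523155991, 'R': array([[ 2.55723471e-02, -9.99660681e-01,  4.95758964e-03],
       [-9.83114573e-01, -2.60473427e-02, -1.81127778e-01],
       [ 1.81195450e-01, -2.42016215e-04, -9.83447076e-01]]), 't': array([-0.02368351,  0.57591723,  1.14028049])}
[ 9.88246506e-01 -1.52865608e-01 -9.16918413e-05  9.69630849e-04] 0.1 1.0050005707550698
```

View pics/top0.png

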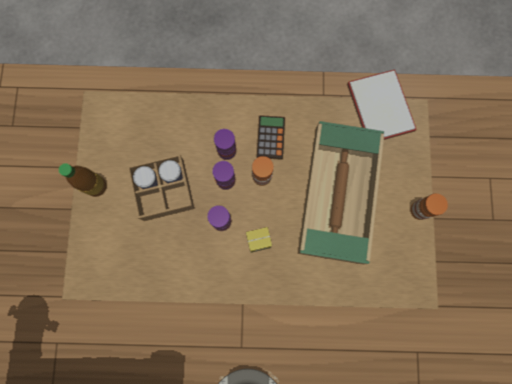

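View pics/side0.png

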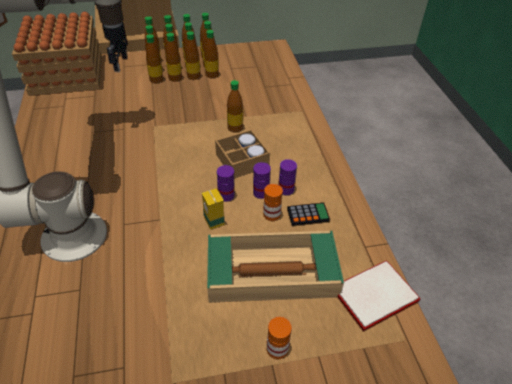

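Top view: the carton is at (162,188), with its empty cells in the lower row. The wooden box is at (342,192) with the pin at (340,190), and the tea is at (259,240). There are two orange jars: (263,168), between the carton and the box, and (435,205), far right of the box. The first one fits the description. The purple ones at (225,140), (223,173) and (219,216) are not meant.

```bash
cat > h.py <<'E'
import numpy as np, cv2
from station import arm
C={n:arm.get_calibration(n) for n in("side","top")}
def ray(n,p,z):
    c=C[n]; d=c["R"].T@np.array([(p[0]-c["cx"])/c["fx"],(p[1]-c["cy"])/c["fy"],1]); o=-c["R"].T@c["t"]
    return o+d*(z-o[2])/d[2]
def proj(n,X):
    c=C[n]; q=c["R"]@np.array(X)+c["t"]; return np.array([c["fx"]*q[0]/q[2]+c["cx"],c["fy"]*q[1]/q[2]+c["cy"]])
def blobs(im,lo,hi,amin=40):
    hsv=cv2.cvtColor(im,cv2.COLOR_RGB2HSV); m=cv2.inRange(hsv,np.array(lo),np.array(hi))
    cs,_=cv2.findContours(m,cv2.RETR_EXTERNAL,cv2.CHAIN_APPROX_NONE)
    return [c for c in cs if cv2.contourArea(c)>amin]
def rect_world(n,c,z):
    pts=np.array([ray(n,p[0],z)[:2] for p in c],np.float32); (cx,cy),(w,h),a=cv2.minAreaRect(pts)
    return np.round([cx,cy,w,h,a],4)
E
python3 - <<'E'
from h import *
im=cv2.imread("pics/top0.png")[:,:,::-1].copy()
for nm,lo,hi,z in[("orange",(5,200,120),(12,255,255),.12),("yellow",(25,150,120),(34,255,255),.12),("green",(60,80,40),(85,255,160),.075),("purple",(125,120,40),(150,255,255),.12),("pinbrown",(6,120,60),(14,200,140),.03),("oilcap",(55,200,60),(75,255,255),.212)]:
    for c in blobs(im,lo,hi): print(nm,c.reshape(-1,2).mean(0).round(1),cv2.contourArea(c),rect_world("top",c,z))
# hsv probes
hsv=cv2.cvtColor(im,cv2.COLOR_RGB2HSV)
for p in[(263,168),(258,240),(340,190),(345,138),(163,212),(137,190),(152,205)]: print(p,hsv[p[1],p[0]])
a=cv2.resize(im[100:270,120:300],None,fx=3.3,fy=3.3,interpolation=cv2.INTER_CUBIC); cv2.imwrite("pics/crop1.png",a[:,:,::-1])
E
```

```text
green [ 65.3 169.4] 94.5 [6.26700e-01 5.21100e-01 3.10000e-02 3.05000e-02 4.97223e+01]
green [271.3 121. ] 114.5 [ 7.82300e-01 -4.74000e-02  5.53000e-02  2.16000e-02  8.72752e+01]
purple [224.3 139.1] 228.0 [0.7131 0.0815 0.0479 0.0487 2.0242]
pinbrown [427.  207.6] 116.5 [ 0.5532 -0.4951  0.0614  0.042  21.7769]
pinbrown [339.8 191. ] 541.5 [ 5.95100e-01 -2.47600e-01  2.77000e-02  2.33900e-01  8.21974e+01]
(263, 168) [ 13 157 172]
(258, 240) [ 27 117 176]
(340, 190) [ 14 122 121]
(345, 138) [ 69  75 109]
(163, 212) [ 17 104 110]
(137, 190) [ 17 105  97]
(152, 205) [ 17  98 148]
```

View pics/crop1.png

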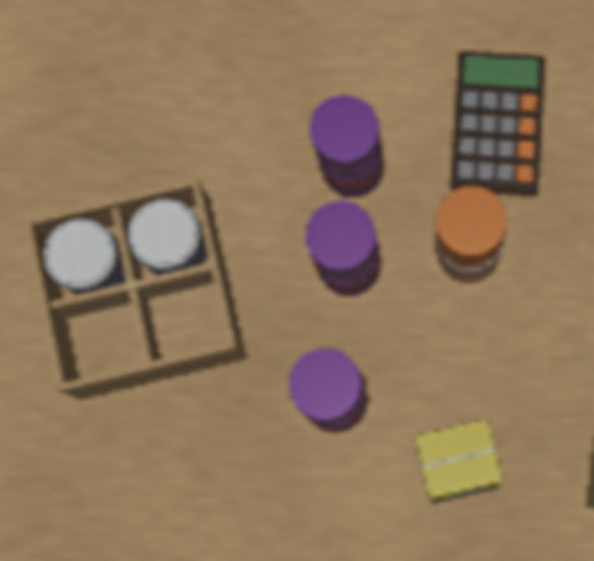

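Crop: the orange jar is at crop (470,222), which is top-view (262.5,167), to the right of three purple jars and left of the box. It is confirmed as the one to pack. The tea top is at crop (458,460), and the empty cells are at (105,340) and (190,320).

```bash
python3 - <<'E'
from h import *
im=cv2.imread("pics/top0.png")[:,:,::-1].copy()
for nm,lo,hi,z in[("orange",(5,130,130),(15,255,255),.12),("yellow",(25,95,140),(34,255,255),.12),("green",(60,50,70),(85,255,160),.075),("purple",(125,60,70),(150,255,255),.12),("pin",(6,100,60),(15,255,140),.03),("tin",(0,0,120),(179,60,255),.065)]:
    for c in blobs(im,lo,hi):
        u=c.reshape(-1,2).mean(0)
        if u[1]<360 : print(nm,u.round(1),cv2.contourArea(c),rect_world("top",c,z))
a=cv2.resize(im[145:225,122:202],None,fx=7,fy=7,interpolation=cv2.INTER_CUBIC); b=cv2.resize(im[112:272,290:395],None,fx=3.5,fy=3.5,interpolation=cv2.INTER_CUBIC)[:,:230]
b=cv2.resize(im[112:272,298:388],(315,560),interpolation=cv2.INTER_CUBIC)[:,:235]
cv2.imwrite("pics/crop2.png",np.hstack([a,b])[:,:,::-1])
hsv=cv2.cvtColor(im,cv2.COLOR_RGB2HSV)
print(hsv[205:222,163].tolist()); print(-C["top"]["R"].T@C["top"]["t"])
E
```

```text
orange [436.5 203.7] 348.5 [ 5.5010e-01 -4.8470e-01  5.5300e-02  5.6700e-02  8.7322e+01]
orange [262.4 166.2] 318.0 [ 0.638  -0.0243  0.0522  0.0561  1.5432]
yellow [259.7 243.5] 163.5 [ 0.4332 -0.0215  0.0224  0.0575 14.3878]
yellow [257.1 233.5] 160.0 [ 0.4588 -0.0148  0.0222  0.0572 14.5029]
green [335.9 246.3] 1409.0 [ 4.35700e-01 -2.26700e-01  1.80900e-01  6.61000e-02  8.27835e+01]
green [ 65.3 169.4] 94.5 [6.26700e-01 5.21100e-01 3.10000e-02 3.05000e-02 4.97223e+01]
green [349.7 136.8] 1216.0 [ 7.40900e-01 -2.68500e-01  1.77000e-01  6.58000e-02  8.21984e+01]
green [271.2 121.1] 128.5 [ 7.82400e-01 -4.61000e-02  5.79000e-02  2.18000e-02  8.75608e+01]
purple [218.5 216.7] 344.5 [ 0.5006  0.0876  0.0561  0.0515 46.8962]
purple [222.9 171.4] 321.0 [0.6228 0.0807 0.0549 0.0533 2.0241]
purple [224. 139.] 306.0 [ 0.7117  0.0815  0.0554  0.0543 45.9099]
pin [199.5 330.3] 96.0 [0.2017 0.1337 0.0181 0.0564 1.4307]
pin [351.9 331. ] 103.0 [ 0.2094 -0.2789  0.0392  0.1027  5.9991]
pin [115.9 329.4] 57.0 [ 0.1988  0.3605  0.0342  0.0479 19.4833]
pin [456.3 323.3] 44.0 [ 0.236  -0.5679  0.01
[... 1567 characters left out ...]
923 -0.2999  0.1111  0.1014 84.1236]
tin [208.9  43.1] 61.0 [ 1.0274  0.1441  0.0324  0.0466 15.7573]
tin [243.8  27.3] 52.5 [1.07430e+00 3.96000e-02 3.00000e-02 4.62000e-02 3.78898e+01]
tin [257.7   9.4] 50.0 [ 1.1391e+00 -1.0000e-04  5.2300e-02  2.7000e-02  3.0069e+01]
tin [361.6  49. ] 12842.0 [ 0.9628 -0.2898  0.4295  0.8125  1.6633]
tin [71.  30.2] 4582.5 [ 1.0484  0.5695  0.4164  0.2108 89.9446]
[[17, 96, 152], [17, 98, 153], [17, 96, 154], [17, 96, 157], [17, 95, 156], [18, 97, 157], [17, 98, 148], [17, 104, 110], [16, 104, 81], [17, 105, 78], [16, 103, 79], [17, 103, 106], [17, 99, 147], [18, 97, 153], [18, 97, 152], [18, 99, 150], [18, 97, 147]]
[ 0.36018463 -0.00839839  1.22583753]
```

View pics/crop2.png

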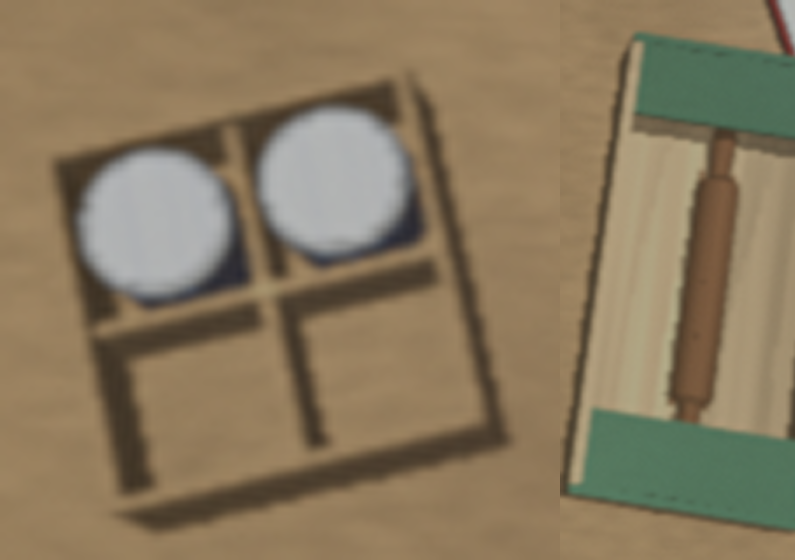

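The crop shows the carton rim, with the divider crossing at crop (265,293), near-left corner (118,512) and near-right corner (490,428). The pin body runs from about (722,176) to (690,408) in the right panel.

```bash
cat >> h.py <<'E'
from scipy.spatial.transform import Rotation as Ro
def down(phi,tilt=0,flip=False):
    "tool down, closing line at yaw phi; tilt>0 about the closing line"
    y=np.array([np.cos(phi),np.sin(phi),0])*(-1 if flip else 1); z=np.array([0,0,-1.]); x=np.cross(y,z)
    ax=np.array([np.cos(phi),np.sin(phi),0])
    return (Ro.from_rotvec(-tilt*ax)*Ro.from_matrix(np.c_[x,y,z])).as_quat()
E
python3 - <<'E'
from h import *
a=lambda u,v:((u+.5)/7-.5+122,(v+.5)/7-.5+145)
b=lambda u,v:((u-560+.5)/3.5-.5+298,(v+.5)/3.5-.5+112)
for nm,p in dict(cross=(265,293),nl=(118,512),nr=(490,428),fr=(410,80),fl_in=(52,158),divL=(95,328),divR=(440,253)).items(): print(nm,ray("top",a(*p),.07).round(4))
for nm,p in dict(b=(722,176),a=(690,408)).items(): print(nm,ray("top",b(*p),.036).round(4))
print([ray("top",b(*p),.075).round(4)[:2] for p in((635,35),(568,492),(632,115),(593,410))])
Y=np.radians(15.1)
for nm,p,phi,t in[("jar",(.638,-.0243,.073),Y,0),("tea",(.446,-.018,.073),Y,0),("cell",(.545,.287,.22),Y,0),("pin",(.59,-.248,.009),np.radians(82),0),("pintilt",(.56,-.24,.06),np.radians(82),.44),("end",(.589,.261,.24),np.radians(90),0)]:
    for f in(0,1):
        q=arm.ik(p,down(phi,t,f)); print(nm,f,None if q is None else np.round(q,2))
print((Ro.from_quat(down(np.radians(82),.44))).as_matrix()[:,2])
E
```

```text
cross [0.5861 0.2585 0.07  ]
nl [0.4977 0.3099 0.07  ]
nr [0.5346 0.1669 0.07  ]
fr [0.6745 0.2064 0.07  ]
fl_in [0.6386 0.3468 0.07  ]
divL [0.5703 0.3244 0.07  ]
divR [0.6041 0.1904 0.07  ]
b [ 0.6788 -0.2598  0.036 ]
a [ 0.4866 -0.2319  0.036 ]
[array([ 0.7844, -0.1824]), array([ 0.4156, -0.1306]), array([ 0.7169, -0.1799]), array([ 0.479 , -0.1495])]
jar 0 [ 0.21  0.52 -0.13  0.   -0.92 -3.09]
jar 1 [ 0.21  0.52 -0.13  0.   -0.92  0.05]
tea 0 [ 0.33  0.24 -0.6   0.   -0.73  3.08]
tea 1 [ 0.33  0.24 -0.6   0.   -0.73 -0.06]
cell 0 [ 0.75  0.36  0.01  0.   -1.22  2.66]
cell 1 [ 0.75  0.36  0.01  0.   -1.22 -0.48]
pin 0 [-0.15  0.6  -0.18  0.   -0.8  -1.56]
pin 1 [-0.15  0.6  -0.18  0.   -0.8   1.58]
pintilt 0 [-0.14  0.36 -0.57  0.   -0.2  -1.57]
pintilt 1 [-0.14  0.36 -0.57  0.   -0.2   1.57]
end 0 [ 0.67  0.4   0.11  0.   -1.29 -2.24]
end 1 [ 0.67  0.4   0.11  0.   -1.29  0.9 ]
[ 0.42179425 -0.05927932 -0.90475166]
```

```bash
cat >> h.py <<'E'
Cc=np.array([.588,.2585]); Cy=np.radians(14.8); Bc=np.array([.5883,-.2476]); By=np.radians(-7.9)
def cart(x,y): return Cc+np.array([x*np.cos(Cy)-y*np.sin(Cy),x*np.sin(Cy)+y*np.cos(Cy)])
def binp(x,y): return Bc+np.array([x*np.cos(By)-y*np.sin(By),x*np.sin(By)+y*np.cos(By)])
def P(xy,z): return [float(xy[0]),float(xy[1]),float(z)]
def st(m=""): print(m,"t",round(arm.get_clock(),2),"tcp",np.round(arm.get_tcp_pos(),4),"F",np.round(arm.get_contact_force(),1),"w",round(arm.get_gripper_width(),3),"gf",round(arm.get_grasp_force(),1),flush=True)
E
python3 - <<'E'
from h import *
q=down(Cy,0,1)
for x in(30,50):  # ik check of the tilted pin, near end up
    p=binp(x/1000,0)
    for f in(0,1): print(arm.ik(P(p,.06),down(np.radians(82.1),-.42,f)))
j=(.638,-.0243)
arm.movep(P(j,.2),q); st("above")
arm.move_linear(P(j,.073),v=.2); arm.gripper_to(0.0); st("grip")
arm.move_linear(P(j,.235),v=.25); st("up")
c=cart(-.036,.036)
arm.movep(P(c,.235),q); st("over cell")
for n in("side","top"):
    cv2.imwrite(f"pics/{n}1.png",arm.get_image(n)[:,:,::-1])
a=cv2.imread("pics/side1.png")[70:230,160:310]; b=cv2.imread("pics/top1.png")[120:280,100:250]
cv2.imwrite("pics/j1.png",cv2.resize(np.hstack([a,b]),None,fx=2.6,fy=2.6,interpolation=cv2.INTER_CUBIC))
E
```

```text
[-0.14377714  0.8039757   0.31469686  0.00240998 -1.50151122 -1.56557947]
[-0.14377714  0.8039757   0.31469686  0.00240998 -1.50151122  1.57601319]
[-0.14362958  0.83755173  0.38519843  0.00234525 -1.53843696 -1.56562324]
[-0.14362958  0.83755173  0.38519843  0.00234525 -1.53843696  1.57596941]
above t 2.8 tcp [ 0.6381 -0.0234  0.2   ] F [-0.4  1.3 -0.5] w 1.0 gf 0.0
grip t 3.97 tcp [ 0.6387 -0.0244  0.0751] F [-3.4 -0.5  5.5] w 0.654 gf 63.6
up t 4.77 tcp [ 0.6365 -0.0241  0.2323] F [ 0.6 -0.  -4.8] w 0.654 gf 64.3
over cell t 5.99 tcp [0.5444 0.2831 0.2347] F [-1.2 -0.6 -3.4] w 0.66 gf 64.3
```

View pics/j1.png

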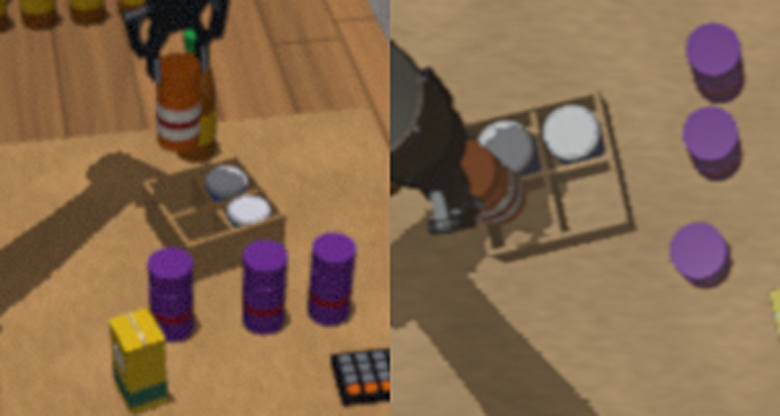

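The jar is upright in the grip over the left cell. Next I lower it in steps, checking force.

```bash
cat >> h.py <<'E'
def lower(c,zs,v=.08,fmax=15):
    for z in zs:
        arm.move_linear(P(c,z),v=v); f=np.array(arm.get_contact_force()); p=arm.get_tcp_pos()
        print("z",z,np.round(p,4),f.round(1),flush=True)
        if np.abs(f[:2]).max()>fmax or f[2]>fmax: print("STOP"); return False
    return True
E
python3 - <<'E'
from h import *
c=cart(-.036,.036)
if lower(c,(.15,.135,.12,.10,.085,.081)):
    arm.gripper_to(1.0); st("rel"); arm.move_linear(P(c,.2),v=.25)
    arm.movep([.446,-.018,.2],down(np.radians(14.4),0,1)); st("above tea")
    im=arm.get_image("top"); im2=arm.get_image("side")
    cv2.imwrite("pics/j2.png",cv2.resize(np.hstack([im2[70:230,160:310],im[120:280,100:250]]),None,fx=2.6,fy=2.6,interpolation=cv2.INTER_CUBIC)[:,:,::-1])
E
```

```text
z 0.15 [0.5445 0.2844 0.1508] [ 0.5  0.3 -3.2]
z 0.135 [0.5437 0.2838 0.1346] [ 0.  -0.6 -3.6]
z 0.12 [0.5437 0.2838 0.1194] [ 0.2 -0.4 -2.9]
z 0.1 [0.5439 0.2839 0.0997] [ 1.1 -0.2 -3. ]
z 0.085 [0.5437 0.2838 0.0845] [ 0.1 -0.1 -3.2]
z 0.081 [0.5439 0.2841 0.0809] [ 0.3 -0.7 -4. ]
rel t 9.36 tcp [0.5444 0.2844 0.0817] F [-0.4  0.5 -0.2] w 1.0 gf 0.0
above tea t 11.19 tcp [ 0.4469 -0.0174  0.2   ] F [0.1 0.5 0.2] w 0.998 gf 0.0
```

View pics/j2.png

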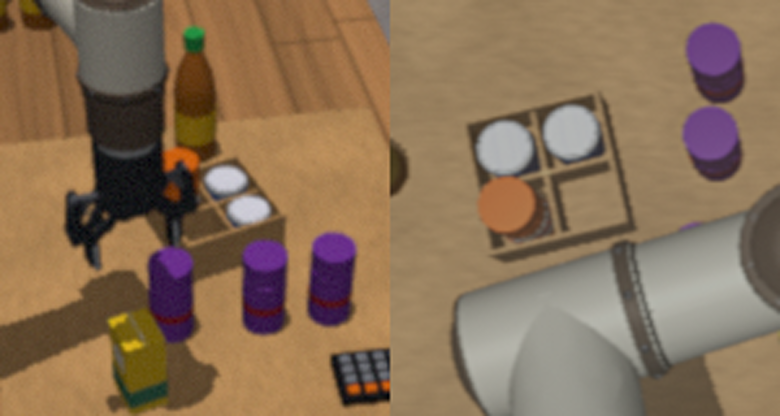

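The jar stands down in the left cell, with its cap at about (509,205) in the right-hand crop. The tea is next.

```bash
python3 - <<'E'
from h import *
t=(.446,-.018); q=down(Cy,0,1)
arm.move_linear(P(t,.073),v=.2); arm.gripper_to(0.0); st("grip")
arm.move_linear(P(t,.235),v=.25)
c=cart(-.036,-.036)
arm.movep(P(c,.235),q); st("over")
if lower(c,(.15,.135,.12,.10,.085,.080)):
    arm.gripper_to(1.0); st("rel"); arm.move_linear(P(c,.2),v=.25)
    p=binp(-.003,.001); arm.movep(P(p,.2),down(np.radians(82.1),0,1)); st("above pin")
    im=arm.get_image("top"); im2=arm.get_image("side")
    cv2.imwrite("pics/j3.png",cv2.resize(np.hstack([im2[90:300,190:350],im[120:330,100:250]]),None,fx=2.5,fy=2.5,interpolation=cv2.INTER_CUBIC)[:,:,::-1])
E
```

```text
grip t 12.51 tcp [ 0.4463 -0.018   0.0743] F [-1.9 -0.1  5.6] w 0.575 gf 61.9
over t 14.32 tcp [0.5618 0.2133 0.2345] F [ 0.8 -0.3 -2.8] w 0.574 gf 62.4
z 0.15 [0.5628 0.2148 0.1507] [-0.2  0.5 -3.7]
z 0.135 [0.5621 0.2143 0.1346] [ 0.4  0.  -2.5]
z 0.12 [0.5622 0.2143 0.1197] [ 0.1  1.3 -2.4]
z 0.1 [0.5623 0.2143 0.0997] [ 0.3 -0.  -2.7]
z 0.085 [0.5622 0.2143 0.0847] [ 0.1  0.4 -2.8]
z 0.08 [0.5623 0.2144 0.0799] [-0.   0.5 -4.2]
rel t 17.65 tcp [0.5626 0.2146 0.0804] F [ 0.7  0.3 -0.1] w 1.003 gf 0.0
above pin t 19.98 tcp [ 0.5855 -0.2456  0.1994] F [-0.3 -0.  -0.9] w 0.998 gf 0.0
```

View pics/j3.png

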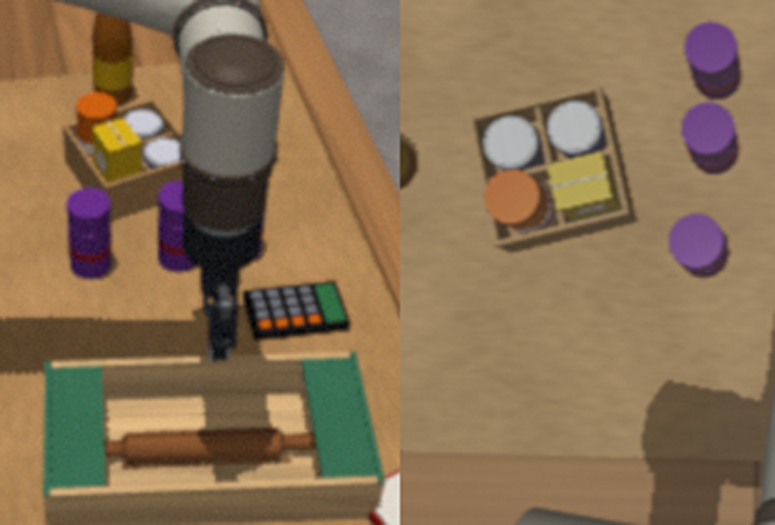

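Both goods are down in their cells, and the pin lies centred in the box, with its body in the left-hand crop from (124,447) to (282,445). Next I grasp it.

```bash
python3 - <<'E'
from h import *
f=lambda u,v:ray("side",((u+.5)/2.5-.5+190,(v+.5)/2.5-.5+90),.024)[:2]
a,b=f(124,447),f(282,445); m=(a+b)/2; print(a,b,m,np.linalg.norm(b-a),"bin x of mid",(m-Bc)@[np.cos(By),np.sin(By)])
p=binp(-.003,.001)
arm.gripper_to(.6); arm.move_linear(P(p,.03),v=.2); st()
if lower(p,(.018,.010),v=.05,fmax=8):
    arm.gripper_to(0.0); st("grip"); arm.move_linear(P(p,.014),v=.05); arm.sleep(.2); st("lift"); print(arm.get_moment())
    im2=arm.get_image("side"); cv2.imwrite("pics/s4.png",cv2.resize(im2[210:310,190:350],None,fx=4.5,fy=4.5,interpolation=cv2.INTER_CUBIC)[:,:,::-1])
E
```

```text
[ 0.49175451 -0.23706984] [ 0.67551865 -0.26762521] [ 0.58363658 -0.25234753] 0.18628711252013663 bin x of mid -0.003966642708496725
 t 21.52 tcp [ 0.5865 -0.2465  0.0313] F [-0.3 -0.1  1.3] w 0.601 gf 0.0
z 0.018 [ 0.5853 -0.2462  0.0178] [ 0.3 -0.1  0.3]
z 0.01 [ 0.5851 -0.2461  0.0094] [0.7 0.2 0.8]
grip t 22.75 tcp [ 0.5889 -0.248   0.0167] F [-4.5  0.7 23.5] w 0.005 gf 13.1
lift t 23.2 tcp [ 0.5875 -0.247   0.0169] F [-1.2 -0.3 12.1] w 0.002 gf 6.0
[0.02632446 0.38156746 0.0131415 ]
```

View pics/s4.png

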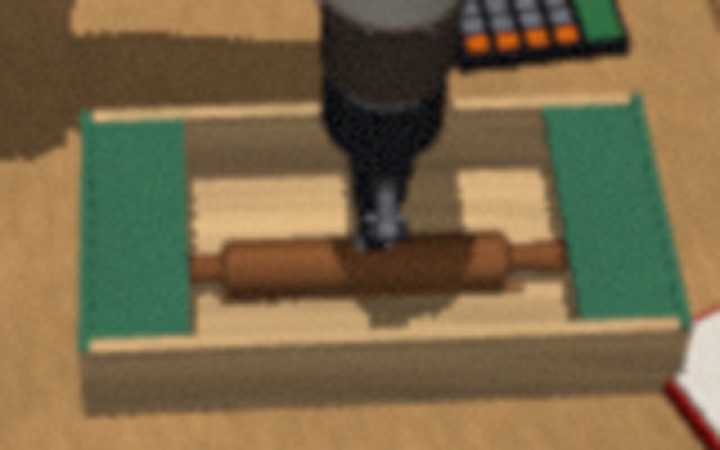

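The fingers are shut beside the pin at about (380,245), on its left (+y) side, so the grasp missed. The pin body now runs from (225,268) to (507,262). I'll measure its position from this picture.

```bash
python3 - <<'E'
from h import *
B=lambda X:np.array([(X-Bc)@[np.cos(By),np.sin(By)],(X-Bc)@[-np.sin(By),np.cos(By)]]).round(4)
f=lambda u,v,z:ray("side",((u+.5)/4.5-.5+190,(v+.5)/4.5-.5+210),z)[:2]
for n,u,v,z in[("pinL",225,270,.024),("pinR",507,263,.024),("covNearTop",80,112,.075),("covNearBot",80,348,.075),("covFarTop",638,97,.075),("covFarBot",690,326,.075),("wallL in edge near",187,122,.075),("opening FR",578,322,.075),("handleL",195,268,.024),("handleR",570,255,.024)]: print(n,B(f(u,v,z)))
f0=lambda u,v:ray("side",((u+.5)/2.5-.5+190,(v+.5)/2.5-.5+90),.024)[:2]
print("before",B(f0(124,447)),B(f0(282,445)))
p=np.array(arm.get_tcp_pos()); print("tcp",B(p[:2]),proj("side",p))
print(proj("side",P(binp(0,0),.024)))
arm.move_linear(P(p[:2],.11),v=.2); st()
arm.gripper_to(1.0)
arm.movep([.50,-.05,.26],down(np.radians(82.1),0,1)); st("away")
im=arm.get_image("top");im2=arm.get_image("side")
for n,i in(("top",im),("side",im2)):
    cv2.imwrite(f"pics/{n}5.png",i[:,:,::-1])
    for c in blobs(i,(6,85,50),(15,255,160),300):
        if n=="top" and 300<c[:,0,0].mean()<380 and c[:,0,1].mean()<250 or n=="side" and 200<c[:,0,0].mean()<350 and c[:,0,1].mean()>230: r=rect_world(n,c,.024); print(n,cv2.contourArea(c),r,B(r[:2]))
cv2.imwrite("pics/j5.png",cv2.resize(np.hstack([im2[222:306,195:350],cv2.rotate(im[112:272,298:388],cv2.ROTATE_90_CLOCKWISE)[:84,:155]]),None,fx=2.5,fy=5,interpolation=cv2.INTER_CUBIC)[:,:,::-1])
E
```

```text
pinL [-0.0963 -0.0068]
pinR [ 0.0883 -0.0091]
covNearTop [-0.189   0.0876]
covNearBot [-0.1866 -0.0949]
covFarTop [0.1843 0.0854]
covFarBot [ 0.1848 -0.0952]
wallL in edge near [-0.1184  0.0763]
opening FR [ 0.1167 -0.0894]
handleL [-0.1158 -0.0044]
handleR [ 0.1306 -0.0045]
before [-0.0971 -0.0028] [ 0.0891 -0.0078]
tcp [-0.0009  0.0004] [271.72864193 267.82703253]
[272.15294762 266.54955422]
 t 23.88 tcp [ 0.5864 -0.2466  0.1084] F [0.8 0.1 0.2] w 0.003 gf 0.0
away t 25.69 tcp [ 0.4999 -0.0504  0.2591] F [-0.8 -0.6 -0.4] w 0.996 gf 0.0
top 731.5 [ 5.99300e-01 -2.49200e-01  3.26000e-02  2.42000e-01  8.22995e+01] [ 0.0111 -0.0001]
side 484.0 [ 5.50800e-01 -4.87400e-01  8.45000e-02  6.50000e-02  7.56616e+01] [-0.0042 -0.2427]
side 933.0 [ 5.91500e-01 -2.55400e-01  5.14000e-02  2.45400e-01  8.21058e+01] [ 0.0042 -0.0073]
```

View pics/j5.png

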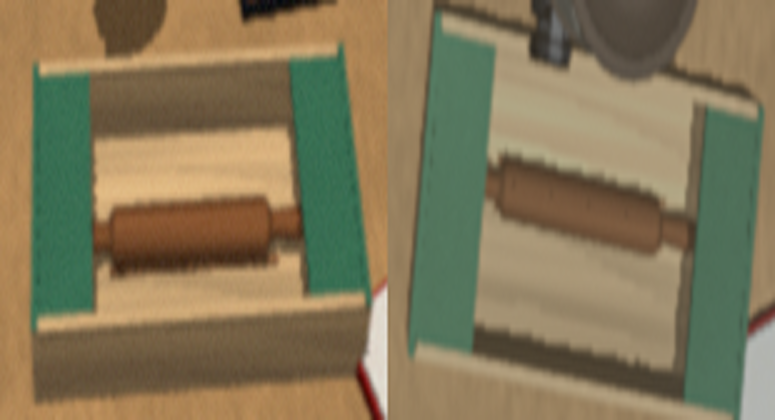

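In this picture the pin is still in its groove: its body runs from (112,235) to (270,228) on the left and from (505,185) to (655,225) on the right. The load on each pad was half the vertical force, so the fingers were riding on top of something. I'll check the real tip height by touching the bare counter.

```bash
python3 - <<'E'
from h import *
def probe(w,z0,z1):
    arm.move_linear([.5,-.05,z0+.03],v=.2); arm.gripper_to(w); z=z0
    arm.move_linear([.5,-.05,z0],v=.1)
    while z>z1:
        arm.move_linear([.5,-.05,z],v=.05); f=arm.get_contact_force()[2]; 
        if f>4: break
        z-=.004
    st(f"probe w={w} cmd {z:.3f}")
probe(0,.034,.0)
probe(.5,.03,.0)
arm.move_linear([.5,-.05,.15],v=.25); st()
E
```

```text
probe w=0 cmd -0.002 t 30.39 tcp [ 0.4998 -0.05    0.0017] F [ 0.2  0.1 -0.9] w 0.001 gf 0.0
probe w=0.5 cmd -0.002 t 33.77 tcp [ 0.4997 -0.0501  0.0017] F [ 0.4 -0.3 -0.6] w 0.499 gf 0.0
 t 34.51 tcp [ 0.4989 -0.05    0.1489] F [-0.   0.1 -0.4] w 0.5 gf 0.0
```

```bash
python3 - <<'E'
from h import *
a=cv2.imread("pics/side1.png")[65:135,190:270]; a=cv2.resize(a,None,fx=5,fy=5,interpolation=cv2.INTER_CUBIC)
t=np.array([.5444,.2831,.2347])
for k in(-1,1):
    for h,col in((0,(0,0,255)),(.02,(0,255,255)),(.04,(255,255,0))):
        p=proj("side",t+[k*.034*np.cos(Cy),k*.034*np.sin(Cy),h]); cv2.circle(a,tuple(int(v) for v in ((p-[190,65]+.5)*5)),4,col,1)
for h in(.047,-.073):
    p=proj("side",t+[0,0,h]); cv2.circle(a,tuple(int(v) for v in ((p-[190,65]+.5)*5)),5,(255,0,255),2)
b=cv2.imread("pics/s4.png")[150:350,250:500]; b=cv2.resize(b,None,fx=1.6,fy=1.75)
t=np.array([.5875,-.247,.0169])
for h,col in((0,(0,0,255)),(.02,(0,255,255)),(.04,(255,255,0))):
    p=((proj("side",t+[0,0,h])-[190,210]+.5)*4.5-[250,150])*[1.6,1.75]; cv2.circle(b,tuple(int(v) for v in p),5,col,1)
cv2.imwrite("pics/d.png",np.hstack([a,b[:350]]))
E
```

```text
(no output)
```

View pics/d.png

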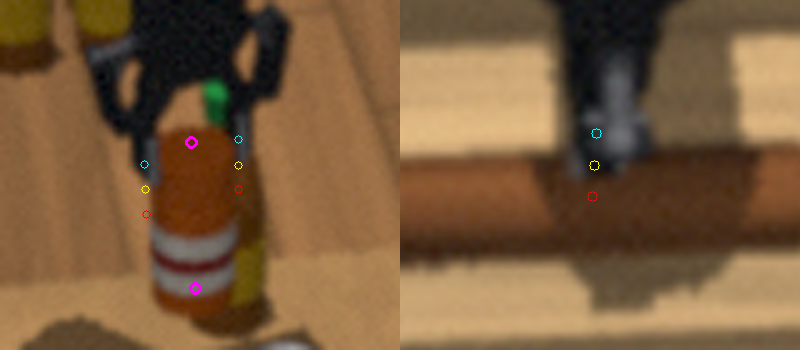

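The jar marker check on the left shows the calibration is good. The real fingertips, at about (150,183), sit roughly 20–25 mm above the reported TCP (red, 214). On the right they ended on top of the pin. So the pin needs a commanded height about 25 mm lower, with a force guard.

```bash
cat >> h.py <<'E'
def pinpose(x,z,th,d,y=-.002):
    q=down(By+np.pi/2,-th,1); c=np.r_[binp(x,y),z]; return (c+d*Ro.from_quat(q).as_matrix()[:,2]).tolist(),q
E
python3 - <<'E'
from h import *
p=binp(-.003,-.002); q=down(By+np.pi/2,0,1)
arm.gripper_to(.65); arm.movep(P(p,.1),q); arm.move_linear(P(p,.01),v=.2); st()
if lower(p,(.002,-.006,-.012),v=.06,fmax=7):
    arm.gripper_to(0.0); st("grip")
    if arm.get_gripper_width()>.3:
        z=arm.get_tcp_pos()[2]; arm.move_linear(P(p,z+.005),v=.05); st("lift"); print(arm.get_moment())
E
```

```text
t 36.28 tcp [ 0.5862 -0.2485  0.0114] F [-0.2 -0.   1.1] w 0.653 gf 0.0
z 0.002 [ 0.5853 -0.2491  0.0026] [ 0.1 -0.5  0.6]
z -0.006 [ 0.5846 -0.2492 -0.0066] [-0.1  0.7  0.3]
z -0.012 [ 0.5846 -0.2491 -0.0126] [-0.7  0.7  1.3]
grip t 37.42 tcp [ 0.5853 -0.2493 -0.0116] F [0.  0.1 1.6] w 0.397 gf 60.0
lift t 37.67 tcp [ 0.585  -0.2491 -0.0066] F [-1.  -0.9 -1.8] w 0.391 gf 59.9
[-0.01093051 -0.0090404   0.01403988]
```

The pin is held: opening 0.39 and the weight is felt. Next come the slide, tilt, draw and lift.

```bash
python3 - <<'E'
from h import *
d=.0356; xb=.172; L=.14
steps=[(.032,.027,0,.1)]+[(xb-L*np.cos(t),.0225+.0035*(1-k/4)+L*np.sin(t),t,.08) for k,t in enumerate(np.radians([6,12,18,23]),1)]
x,z,t,_=steps[-1]
steps+=[(x-s*np.cos(t),z+s*np.sin(t),t,.15) for s in(.05,.11)]
ok=True
for s in steps:
    pos,q=pinpose(*s[:3],d); arm.move_linear(pos,q,v=s[3]); st(f"x{s[0]:.3f} z{s[1]:.3f} th{np.degrees(s[2]):.0f}")
    f=np.array(arm.get_contact_force())+[0,0,2]
    if np.linalg.norm(f)>14 or arm.get_gripper_width()<.3: print("STOP"); ok=False; break
if ok:
    x,z,t,_=steps[-1]; pos,q=pinpose(x,z+.12,t,d); arm.move_linear(pos,q,v=.2); st("up"); print(arm.get_moment())
E
```

```text
x0.032 z0.027 th0 t 38.17 tcp [ 0.6189 -0.2537 -0.0093] F [-0.4 -0.2 -2.5] w 0.397 gf 59.9
x0.033 z0.040 th6 t 38.49 tcp [ 0.6168 -0.2534  0.0042] F [-1.6  0.1 -2. ] w 0.402 gf 60.0
x0.035 z0.053 th12 t 38.82 tcp [ 0.6149 -0.253   0.0177] F [-1.1  0.4 -2.9] w 0.399 gf 60.0
x0.039 z0.067 th18 t 39.14 tcp [ 0.6149 -0.253   0.0316] F [-0.4  0.1 -3.8] w 0.398 gf 60.0
x0.043 z0.077 th23 t 39.44 tcp [ 0.6164 -0.2532  0.0433] F [-0.6  0.5 -3.3] w 0.401 gf 60.0
x-0.003 z0.097 th23 t 39.92 tcp [ 0.5714 -0.2473  0.0644] F [-0.1  0.2 -2.6] w 0.395 gf 60.0
x-0.058 z0.120 th23 t 40.48 tcp [ 0.5176 -0.2398  0.0871] F [ 0.3  0.1 -1.8] w 0.402 gf 60.0
up t 41.23 tcp [ 0.5163 -0.2392  0.2057] F [ 0.2  0.  -2.1] w 0.397 gf 60.0
[-0.15678045 -1.0217577  -0.00432945]
```

```bash
python3 - <<'E'
from h import *
q=down(Cy+np.pi/2,0,1)
arm.movep(P(Cc,.25),q); arm.sleep(1.0); st("final"); print(arm.get_moment(),np.abs(arm.get_dq()).max())
B=[]
for n in("top","side"):
    im=arm.get_image(n); cv2.imwrite(f"pics/{n}9.png",im[:,:,::-1])
    for nm,lo,hi,z in[("pin",(5,85,50),(15,255,170),.2856),("orange",(5,130,130),(15,255,255),.125),("yellow",(25,95,140),(34,255,255),.125),("tin",(0,0,110),(179,60,255),.065),("purple",(125,60,70),(150,255,255),.12)]:
        for c in blobs(im,lo,hi,60):
            r=rect_world(n,c,z)
            if .42<r[0]<.8 and -.52<r[1]<.45 and max(r[2:4])<.32: print(n,nm,c.reshape(-1,2).mean(0).round(0),cv2.contourArea(c),r)
print("exp pin ends",[proj(n,P(cart(s,0),.2856)).round(0) for n in("top","side") for s in(-.14,.14)],arm.get_clock())
E
```

```text
final t 44.06 tcp [0.588  0.2585 0.25  ] F [ 0.4 -0.4 -2.1] w 0.396 gf 60.0
[0.02617992 0.0291509  0.0511694 ] 0.0018806314775496175
top pin [145. 196.] 953.5 [ 0.5238  0.2414  0.1465  0.0581 29.5185]
top pin [ 68. 196.] 1294.5 [ 0.5135  0.3952  0.1275  0.1229 38.2488]
top pin [279. 141.] 140.5 [ 6.56500e-01 -5.94000e-02  1.53000e-02  6.53000e-02  8.77568e+01]
top pin [133. 126.] 216.5 [6.82300e-01 2.80800e-01 9.30000e-02 2.37000e-02 2.43146e+01]
top orange [436. 204.] 351.5 [ 5.48400e-01 -4.82800e-01  5.72000e-02  5.63000e-02  6.36625e+01]
top yellow [174. 196.] 133.0 [ 0.5502  0.2052  0.0235  0.048  14.7143]
top yellow [172. 187.] 115.0 [ 0.5754  0.2116  0.0217  0.0472 15.9884]
top tin [170. 170.] 258.0 [6.36100e-01 2.36100e-01 5.07000e-02 5.47000e-02 7.31186e+01]
top purple [219. 217.] 344.5 [ 0.5006  0.0876  0.0561  0.0515 46.8962]
top purple [223. 171.] 323.0 [ 0.622   0.0814  0.0571  0.0535 15.6757]
top purple [224. 139.] 308.5 [0.7117 0.0814 0.0563 0.0541 1.5636]
side pin [272. 275.] 71.0 [ 5.30700e-01 -4.47100e-01  6.20000e-03  1.48300e-01  8.21762e+01]
side pin [305. 218.] 89.5 [ 6.49300e-01 -2.98400e-01  1.61000e-02  6.57000e-02  8.81147e+01]
side pin [229. 134.] 156.0 [ 0.5102  0.0684  0.1237  0.068  44.8012]
side orange [280. 326.] 425.5 [ 5.47300e-01 -4.90200e-01  6.00000e-02  6.07000e-02  6.38715e+01]
side orange [227. 131.] 98.0 [ 0.5365  0.2839  0.0515  0.0525 18.2485]
side orange [257. 108.] 408.5 [ 0.6689  0.4108  0.1241  0.1109 89.9441]
side purple [224. 177.] 272.0 [4.95500e-01 5.36000e-02 1.16100e-01 5.25000e-02 8.06678e+01]
side purple [261. 176.] 255.5 [6.12700e-01 4.70000e-02 1.18100e-01 5.26000e-02 7.75601e+01]
side purple [287. 172.] 253.5 [7.02800e-01 4.35000e-02 1.15200e-01 5.31000e-02 7.66104e+01]
exp pin ends [array([150., 227.]), array([128., 110.]), array([202., 105.]), array([279.,  85.])] 44.1583
```

The pin is held level and still. Its weight reads 2 N and the moment is about zero. The goods are in their cells, and the purple jars haven't moved.

```bash
python3 -c "
from station import arm
print(arm.hand_in())"
```

```text
the job is handed in; nothing more can be done
None
```

The job is handed in at about 44 s of the 72 s: the jar is in the left cell and the tea in the right, both let go, and the rolling pin is held level and still about 0.29 m above the counter over the middle of the carton; the first pin grasp closed on top of the pin, and the second held.

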